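# Key the blade rotor onto the bowl cutter's spindle and close the lid

### The arm

A 6-joint arm with a two-finger parallel gripper is mounted at the origin on the work surface; the furniture and walls round the work are solid. World frame = base frame: x ahead of the robot, y to its left, z up, the work surface at z = 0. Lengths are in mm, angles in rad, forces in N, time in s.
With the tool pointing down it reaches from about 300 to 775 mm from the base axis. Payload 14.6 kg.
Tool frame: the origin (TCP) lies at the very end of the fingers, on their centre line; the grasp point (between the pads) lies 19 mm behind it; z points along the fingers, y is the line along which they close (so a half turn about z gives the same grasp; the last joint's range is limited). The gripper opens to 94 mm and grips with 3 to 60 N. Pads are 16 mm wide; open, the fingers measure 119 mm over their backs; the gripper's body (75 mm by 177 mm) begins 78 mm behind the grasp point.
Start: joints at [-1.33, 0.3, 1.521, -0, 1.321, -0.067], TCP at [166.622, -524.143, 205.446] pointing down, gripper open.
Joint ranges: [-3.03, 3.03], [-0.79, 2.21], [0.23, 2.52], [-1.04, 4.18], [0, 3.07], [-2.55, 2.55]. Speed limits (rad/s): [2.22, 2.22, 2.57, 3.14, 3.14, 3.14].

### API

Orientations are given as [roll, pitch, yaw] about the fixed x, y, z axes, in that order (R = Rz(yaw) Ry(pitch) Rx(roll)).
In Python, from cell import manip, optics gives the robot as it stands.
- The arm moves only by the shell command python3 -m crank 'ROWS' [FORCE]. ROWS is JSON, a list of rows, each a list of 7 numbers: the opening in per cent of the stroke, from 0 (shut) to 100 (fully open), then the shift along the tool's x, y, z in mm, then the turn, a rotation vector about the tool's x, y, z in rad. A call has 1 to 10 rows; each row is the pose to reach, as a shift and turn from the pose commanded when the call began, along the tool's axes at that moment; what a row does not reach only later rows make up. A row lasts 1/10 s, in which the tool goes at most 50 mm and 8.59 degrees, less where a joint would pass 70% of its speed; a pose out of reach is approached as far as the arm can. A call with a gripper value outside its range is refused whole. The fingers move at their own pace and stop on an object; FORCE is the grip in N (left out, the last holds). Time passes only in rows, so rows that repeat a pose let the fingers close. It gives the time, the measured TCP pose, the force, the opening and the grip force at its end, in the units of the state.
- manip.read_state(): the state, without advancing time (a new reading comes with each control period).
- optics.camera(name): name is "scene" or "side" or "wrist"; returns (picture, depth): 420x560x3 uint8, red, green, blue; 420x560 float32, mm along the optical axis (not along the pixel's ray), 0 where there is no reading.
- optics.calibration(name): a dict with "camera_matrix" (3x3 intrinsics, pixels), "k1" (the pictures are not rectified: a ray, as slopes to the right and down, at radius r is drawn at 1 + k1 r^2 times it, then the intrinsics apply), "R" (3x3) and "t" (3): a world point X has camera coordinates R X + t. Camera axes: x right, y down, z forward; pixel columns grow to the right and rows downward; lengths in mm; the calibration is good to about 2 mm. A picture is of the moment at which its call begins: read the wrist's pose just before it. calibration takes no time and is no camera call; for the wrist camera it gives the pose at the moment of the call.
- manip.sign_off(): hands the job in; it is judged then, once.
The state is a dict: "clock": time; "joints": joint angles; "qd": joint speeds; "effort": joint torques, N m; "eef_pos": TCP position; "eef_rot": TCP orientation; "wrist_force": force on the tool from outside, world axes, zero at the start; "moment": the same for the moment, N m; "finger_gap": finger opening in mm; "finger_force": force on a finger pad.
Only numpy, scipy, OpenCV 4.12 (cv2) and the standard library are available. Lean on these libraries where they do the work, as an engineer would, in place of code of your own. Each camera call takes 0.05 s, during which the arm holds its last target. There are 200 camera calls.

### The job

Get the bowl cutter ready to chop the chilies: stand the blade rotor over the spindle in the bowl, turn it under a light push until its socket finds the spindle's flats and it drops fully home on the bowl floor, and let go of it. Then put the clear lid on the bowl so that it lies flush on the rim all round. Never force the rotor down (a light push is enough), and leave everything else on the worktop where it is.

Things in the scene. Friction and masses are not known exactly. Their poses are not given: they have to be found in the camera images.
- cutter: The bowl cutter, screwed down: white motor base 205 x 196 mm, 70 mm high, grey button panel and steel bowl handle on its -x side (handle reaches 143 mm from the axis), round steel bowl on top, white interlock post behind it, lower than the rim. Origin on the worktop under the bowl's axis, z up. In mid bowl a round chimney, 25 mm across, from z = 81 to 120 mm.
- spindle_top (a point): Centre of the top of the brass drive spindle, z = 137 mm of the cutter: a 16 mm square, 17 mm out of the chimney, top 1.5 mm tapered to 15 mm. Its angle is NOT given by this or any entry: it may stand at any angle (alike each 90 degrees). It does not slide. It turns with about 0.07 N m of drag: a push of 3 to 8 N is enough to feel it, over about 10 N may carry it round.
- bowl_floor (a point): Point on the bowl's axis at the height of the flat bowl floor (z = 81 mm of the cutter). The rotor's origin comes to lie here when it is home.
- bowl_rim (a point): Centre of the bowl's mouth at rim height (z = 178 mm of the cutter). The bowl is 192 mm across outside, 184 mm inside, with nothing over it (the plate rack begins at world x = 0.595 m, 0.43 m above the worktop). The lid's seat point comes to lie here when the lid is on.
- rotor: The blade rotor, about 0.2 kg, upright: black hub 42 mm across and 60 mm high, on it a red grip wing 46 mm long (along the rotor's x), 16 mm thick (along y), z = 60 to 92 mm; two curved steel blades reach 76 mm out, one along +x 9 mm up, one along -x 24 mm up. Origin at the centre of the hub's underside, z up. Starts standing on the worktop, on either side of the cutter.
- rotor_socket (a point): Mouth of the square socket inside the hub, on the axis 40 mm above the rotor's origin. Below it a round bore of 29 mm that slips over the chimney; from it up, 18 mm deep, a 17.8 mm square with flats along the rotor's x and y. Out of line, the rotor stops on the spindle's top with its origin 15 to 16 mm above the bowl floor; within about 7 degrees of in line it goes down to the floor.
- rotor_grip (a point): Middle of the red grip wing, on the rotor's axis 81 mm above its origin: pinch here across the 16 mm (along the rotor's y).
- lid: The clear round lid, about 0.24 kg, 198 mm across, white edge, black knob. Origin on its axis at the underside of its locating ring (177 mm across, 8 mm deep), which drops inside the bowl's mouth; the 5 mm plate above it lies on the rim, at any yaw. A feed collar 32 mm across, 12 mm high stands on the plate 66 mm from the axis along the lid's +x. Starts on the worktop beside the cutter.
- lid_seat (a point): Centre of the lid plate's underside, on the axis 8 mm above the lid's origin. The lid lies flush only if the rotor is home: the wing of a rotor not home stands about 11 mm above the rim (home: 5 mm below it).
- lid_knob (a point): Grip point on the lid's axis in the black knob, 40 mm above the lid's origin. The knob is 32 mm across, from z = 13 to 47 mm of the lid.
- blue_jar: Jar with blue cap, 72 mm across, 120 mm high, at the back; leave alone.
- sesame_oil: Small oil bottle with yellow cap, 62 mm across, 141 mm high, at the back; leave alone.
- spice_jar: White spice jar, 47 mm across, 98 mm high, at the far right; leave alone.
- sauce_bottle_2: Dark sauce bottle, 75 mm across, 198 mm high, second from the left of the row at the back; leave alone.
- sauce_bottle_4: Dark sauce bottle, 75 mm across, 198 mm high, at the right end of the row at the back; leave alone.

How it is judged:
By the outcome, as a careful person would: the job done as asked, in the order asked, and still so for the second after the job is handed in, with the robot touching nothing.
It also fails if it takes over 64 s, if anything falls off the work surface, if the arm or the gripper's body presses on something with over 40 N, if the wrist force passes 120 N, or if a joint passes its speed limit or range.

## Working session

There is one attempt and no reset: what is moved stays moved. The work goes in short steps, Python scripts to look and compute and a shell command to move; the robot and the scene stay as the last step left them, time stands still between calls to the robot, and variables do not carry over. Pictures are saved under pics/ and viewed, at most 10 in all, crops included, and the job is handed in when it is done.

```bash
ls; mkdir -p pics; cat > h.py <<'E'
import numpy as np, cv2
from cell import manip, optics
from scipy.spatial.transform import Rotation as Ro
def cloud(name,save=None):
    c=optics.calibration(name); im,d=optics.camera(name)
    if save: cv2.imwrite(save,im[:,:,::-1])
    K=np.array(c["camera_matrix"],float);k=c["k1"];R=np.array(c["R"]);t=np.array(c["t"])
    v,u=np.mgrid[:420,:560]
    xd=(u-K[0,2])/K[0,0]; yd=(v-K[1,2])/K[1,1]
    x,y=xd.copy(),yd.copy()
    for _ in range(10):
        f=1+k*(x*x+y*y); x,y=xd/f,yd/f
    P=np.stack([x*d,y*d,d],-1); W=(P-t)@R
    W[d==0]=np.nan
    return im,W
def totool(p,st=None):
    "world target of TCP -> shift in tool axes"
    st=st or manip.read_state()
    return Ro.from_euler('xyz',st['eef_rot']).inv().apply(np.array(p)-st['eef_pos'])
E
python3 - <<'E'
from h import *
s=manip.read_state();print(s)
for n in("scene","side"):
    im,W=cloud(n,f"pics/{n}0.png"); np.savez(f"{n}0.npz",im=im,W=W)
    c=optics.calibration(n);print(n,-np.array(c["R"]).T@c["t"],c["k1"],c["camera_matrix"])
a=np.vstack([cv2.imread("pics/scene0.png")])
E
```

```text
pics
{'clock': 0.0, 'joints': array([-1.32960079e+00,  3.00471840e-01,  1.52155876e+00,  1.90264418e-05,
        1.32067639e+00, -6.66049925e-02]), 'qd': array([ 0.0003211 , -0.00051023,  0.00016019,  0.00103485,  0.0007689 ,
        0.00040971]), 'effort': array([ 3.29821614e-04, -5.31805229e+01, -3.52730477e+01,  7.07738986e-02,
        2.43594573e-02, -9.89643763e-05]), 'eef_pos': array([ 166.56999855, -523.9109654 ,  204.89536017]), 'eef_rot': array([-3.14048202e+00, -9.25535178e-05,  3.07795756e-01]), 'wrist_force': array([-0.42764788,  0.65171213,  0.68815421]), 'moment': array([-0.02271488,  0.00332608, -0.06443994]), 'finger_force': 0.0, 'finger_gap': 93.48556015405369}
scene [ 164.71357657 -928.50918724 1370.91038296] -0.06744744649080121 [[428.21493051   0.         283.71811625]
 [  0.         428.21493051 205.22589644]
 [  0.           0.           1.        ]]
side [-122.7289398  1070.63608227  937.17279599] -0.031598338626789395 [[394.04815124   0.         277.60249348]
 [  0.         394.04815124 209.42535791]
 [  0.           0.           1.        ]]
```

View pics/scene0.png

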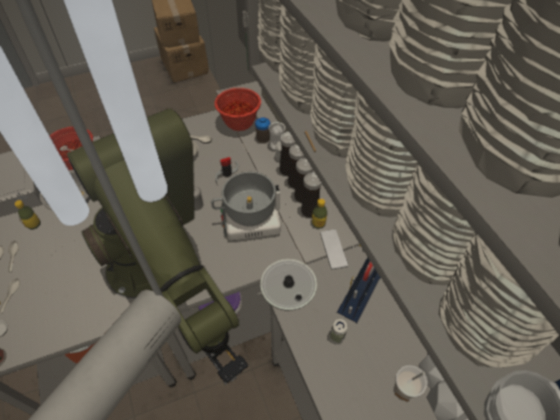

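View pics/side0.png

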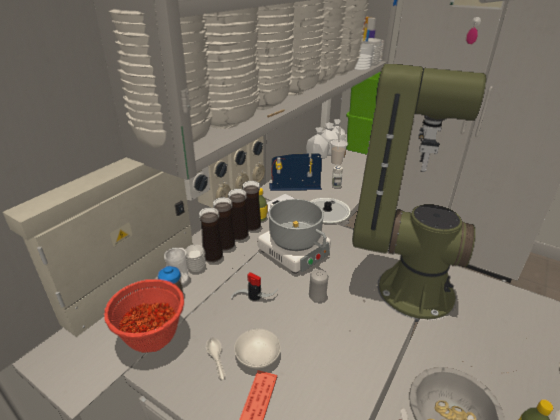

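The scene view shows the cutter bowl at (249,200) with the brass spindle in it, the lid at (289,284) and the rotor with its red wing at (227,165). The side view shows the rotor at (254,287) with its blades to the left and right. Next I measure.

```bash
cat > m.py <<'E'
from h import *
from scipy.optimize import least_squares
def circ(P):
    f=lambda p:np.hypot(P[:,0]-p[0],P[:,1]-p[1])-p[2]
    r=least_squares(f,[*P[:,:2].mean(0),90],loss='soft_l1',f_scale=2); return r.x.round(1),np.abs(f(r.x)).mean().round(1)
for n,bowl,lid,rot in(("scene",(249,200,45),(289,284,36),(227,166,22)),("side",(296,228,48),(328,210,28),(254,287,28))):
    z=np.load(n+"0.npz");im=z['im'];W=z['W'];v,u=np.mgrid[:420,:560]
    near=lambda c:(np.hypot(u-c[0],v-c[1])<c[2])&np.isfinite(W[...,2])
    hsv=cv2.cvtColor(im,cv2.COLOR_RGB2HSV).astype(int)
    m=near(bowl)&(abs(W[...,2]-178)<4);P=W[m];print(n,"rim",m.sum(),circ(P),np.median(P[:,2]))
    sp=near((bowl[0],bowl[1],14))&(abs(W[...,2]-137)<8);print(" spindle",sp.sum(),W[sp].mean(0).round(1))
    m=near(lid)&(W[...,2]>8)&(W[...,2]<18);print(" lidplate",m.sum(),circ(W[m]),np.median(W[m][:,2]))
    m=near(lid)&(W[...,2]>40)&(W[...,2]<60);print(" knob",m.sum(),W[m].mean(0).round(1))
    m=near(lid)&(W[...,2]>20)&(W[...,2]<30);print(" collar+",m.sum(),W[m].mean(0).round(1))
    red=near(rot)&((hsv[...,0]<8)|(hsv[...,0]>172))&(hsv[...,1]>150)&(hsv[...,2]>60)
    P=W[red];print(" red",red.sum(),P.min(0).round(),P.max(0).round()); T=P[P[:,2]>86]
    if len(T)>4:
        c=cv2.minAreaRect(T[:,:2].astype(np.float32));print("  top",len(T),T.mean(0).round(1),c)
    m=near(rot)&(W[...,2]>4)&(W[...,2]<35);T=W[m];print(" blades",m.sum());
    if n=="side" : print(T[::6].round(0).tolist())
E
python3 m.py
```

```text
scene rim 209 (array([448.5,  42.3,  94.8]), np.float64(2.6)) 176.54760574389135
 spindle 18 [448.   41.8 134.6]
 lidplate 1802 (array([ 472.3, -277.6,   71.9]), np.float64(18.1)) 12.332488716356577
 knob 61 [ 471.4 -279.7   44.4]
 collar+ 54 [ 474.9 -314.2   23.8]
 red 58 [419. 297.  60.] [457. 324.  95.]
  top 22 [438.3 311.6  89.8] ((438.30133056640625, 311.46453857421875), (15.2306547164917, 37.85634994506836), 87.57100677490234)
 blades 175
side rim 252 (array([451.5,  48.6,  94.7]), np.float64(2.8)) 177.41080131857075
 spindle 109 [412.7 109.4 137. ]
 lidplate 557 (array([ 475.5, -286.5,   72.9]), np.float64(25.5)) 13.48042669911784
 knob 31 [ 472.9 -270.    45.8]
 collar+ 39 [ 493.8 -332.9   23.9]
 red 127 [418. 310.  56.] [460. 334.  95.]
  top 59 [438.7 321.7  90.5] ((439.15655517578125, 321.1156005859375), (21.136445999145508, 41.89788055419922), 84.71131896972656)
 blades 227
[[568.0, 194.0, 4.0], [479.0, 181.0, 5.0], [444.0, 189.0, 4.0], [465.0, 240.0, 4.0], [490.0, 293.0, 5.0], [489.0, 316.0, 5.0], [383.0, 271.0, 26.0], [481.0, 326.0, 13.0], [500.0, 340.0, 10.0], [484.0, 328.0, 8.0], [452.0, 338.0, 34.0], [500.0, 346.0, 10.0], [480.0, 334.0, 11.0], [454.0, 335.0, 25.0], [385.0, 292.0, 28.0], [495.0, 347.0, 9.0], [440.0, 337.0, 31.0], [421.0, 325.0, 31.0], [409.0, 308.0, 24.0], [502.0, 354.0, 6.0], [436.0, 337.0, 29.0], [425.0, 320.0, 21.0], [406.0, 313.0, 24.0], [390.0, 302.0, 24.0], [454.0, 335.0, 13.0], [428.0, 337.0, 28.0], [415.0, 324.0, 25.0], [398.0, 313.0, 25.0], [502.0, 365.0, 6.0], [435.0, 340.0, 23.0], [421.0, 326.0, 19.0], [401.0, 320.0, 24.0], [496.0, 372.0, 11.0], [432.0, 339.0, 19.0], [423.0, 318.0, 6.0], [434.0, 336.0, 10.0], [421.0, 320.0, 5.0], [426.0, 330.0, 5.0]]
```

```bash
python3 - <<'E'
from h import *
s=manip.read_state();c=optics.calibration("wrist");R=np.array(c["R"]);C=-R.T@c["t"]
T=Ro.from_euler('xyz',s['eef_rot'])
print("cam in tool",T.inv().apply(C-s['eef_pos']),"axis",T.inv().apply(R[2]),"xaxis",T.inv().apply(R[0]),c["camera_matrix"])
print(totool([450,45,330]),totool([440,317,330]))
E
```

```text
cam in tool [ 7.83185269e+01 -1.05588555e-01 -1.78590042e+02] axis [-0.26639714 -0.00101547  0.96386282] xaxis [4.75577420e-04 9.99999185e-01 1.18498363e-03] [[374.9641649    0.         276.53634174]
 [  0.         374.9641649  208.09784697]
 [  0.           0.           1.        ]]
[ 442.48940676 -456.46617613 -124.56861631] [ 515.36270585 -718.71303401 -124.30820948]
```

```bash
python3 -m crank '[[100,442,-456,-40,0,0,0.308],[100,442,-456,-40,0,0,0.308],[100,442,-456,-40,0,0,0.308],[100,442,-456,-40,0,0,0.308],[100,442,-456,-40,0,0,0.308],[100,442,-456,-40,0,0,0.308],[100,442,-456,-40,0,0,0.308],[100,442,-456,-40,0,0,0.308],[100,442,-456,-40,0,0,0.308],[100,442,-456,-40,0,0,0.308]]'
```

```text
clock: 1.1
eef_pos: [389.2, -75.8, 237.1]
eef_rot: [3.141, -0.0, -0.0]
wrist_force: [1.0, -1.0, 0.3]
finger_gap: 93.8
finger_force: 0.0
```

```bash
python3 -c "
from h import *
print(totool([440,45,245]))"
```

```text
[  50.76478495 -120.84767825   -7.92680254]
```

```bash
python3 -m crank '[[100,51,-121,-8,0,0,0],[100,51,-121,-8,0,0,0],[100,51,-121,-8,0,0,0],[100,51,-121,-8,0,0,0]]' && python3 - <<'E'
from h import *
im,W=cloud("wrist","pics/w1.png");np.savez("w1.npz",im=im,W=W)
sp=(np.abs(W[...,2]-137)<5)&(np.hypot(W[...,0]-450,W[...,1]-45)<25)
v,u=np.nonzero(sp);print(sp.sum(),u.mean(),v.mean(),W[sp].mean(0));
T=W[sp][:,:2].astype(np.float32);print(cv2.minAreaRect(T))
u0,v0=int(u.mean()),int(v.mean())
cv2.imwrite("pics/w1c.png",cv2.resize(im[max(0,v0-30):v0+30,u0-40:u0+40,::-1],(800,600),interpolation=cv2.INTER_CUBIC))
m=(np.abs(W[...,2]-177)<4)
from scipy.optimize import least_squares
P=W[m];P=P[(np.hypot(P[:,0]-450,P[:,1]-45)<110)]
print(len(P),least_squares(lambda p:np.hypot(P[:,0]-p[0],P[:,1]-p[1])-94,[450,45],loss='soft_l1').x)
print(totool([439,317,245]))
E
```

```text
clock: 1.5
eef_pos: [440.5, 45.9, 244.6]
eef_rot: [-3.141, 0.001, 0.004]
wrist_force: [-0.9, -0.1, 0.8]
finger_gap: 94.5
finger_force: 0.0
418 276.92344497607655 193.02631578947367 [451.50388584  46.32617641 136.22538866]
((450.8909912109375, 46.30607604980469), (16.147550582885742, 16.0684757232666), 60.80445098876953)
8953 [452.49141938  46.0710182 ]
[-1.54070026e-01 -2.72649466e+02 -5.98332273e-01]
```

View pics/w1c.png

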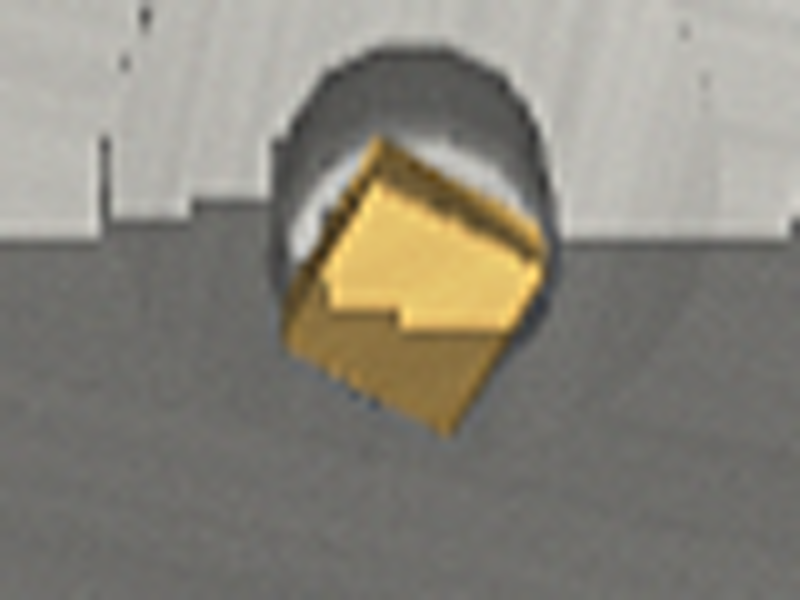

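The brass square sits centred at about (415,270) in the crop. One edge runs from (380,180) to (540,260), so the spindle's flats are at world angle ≈ 61° (≡ −29°) and its centre is at about (451,46). Now the rotor.

```bash
python3 -m crank '[[100,0,-273,0,0,0,0],[100,0,-273,0,0,0,0],[100,0,-273,0,0,0,0],[100,0,-273,0,0,0,0],[100,0,-273,0,0,0,0],[100,0,-273,0,0,0,0],[100,0,-273,0,0,0,0]]' && python3 - <<'E'
from h import *
im,W=cloud("wrist","pics/w2.png")
hsv=cv2.cvtColor(im,cv2.COLOR_RGB2HSV).astype(int)
red=((hsv[...,0]<8)|(hsv[...,0]>172))&(hsv[...,1]>130)&(hsv[...,2]>60)
near=np.hypot(W[...,0]-439,W[...,1]-317)<45
top=red&near&(np.abs(W[...,2]-91)<4)
v,u=np.nonzero(top);T=W[top];print(len(T),u.mean(),v.mean(),T.mean(0),cv2.minAreaRect(T[:,:2].astype(np.float32)))
n2=np.hypot(W[...,0]-439,W[...,1]-317)<80
for lo,hi in((6,14),(20,30)):
    m=n2&(np.hypot(W[...,0]-439,W[...,1]-317)>35)&(W[...,2]>lo)&(W[...,2]<hi);P=W[m];print(lo,len(P),P.mean(0).round(),P.min(0).round(),P.max(0).round())
E
```

```text
clock: 2.25
eef_pos: [439.7, 317.2, 244.1]
eef_rot: [3.141, 0.001, 0.002]
wrist_force: [-0.1, -0.3, -0.4]
finger_gap: 94.4
finger_force: 0.0
796 276.0113065326633 190.44849246231155 [442.40380799 318.28260846  90.88682093] ((441.7700500488281, 318.2428894042969), (14.812464714050293, 43.80021286010742), 89.95868682861328)
6 495 [489. 335.   9.] [472. 312.   6.] [500. 373.  12.]
20 361 [390. 296.  24.] [381. 264.  21.] [405. 319.  27.]
```

View pics/w2.png

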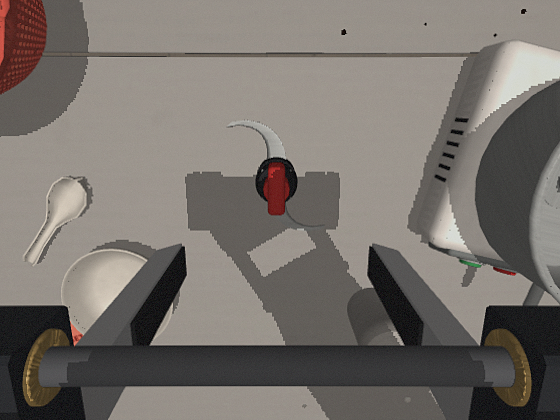

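The wing is at px (276,190), with its length along world x (yaw ≈ 0) and its centre at (441.5, 318). The neighbouring dish and shaker are clear of the fingers, so I can descend.

```bash
python3 -m crank '[[60,2,-1,100,0,0,0],[60,2,-1,165,0,0,0],[60,2,-1,181,0,0,0],[60,2,-1,181,0,0,0],[0,2,-1,181,0,0,0],[0,2,-1,181,0,0,0],[0,2,-1,181,0,0,0],[0,2,-1,181,0,0,0]]' 30
```

```text
clock: 3.1
eef_pos: [442.8, 317.3, 65.8]
eef_rot: [-3.14, -0.003, -0.001]
wrist_force: [0.5, -0.2, 0.1]
finger_gap: 33.9
finger_force: 0.0
```

```bash
python3 -m crank '[[0,-1,-1,2,0,0,0],[0,-1,-1,2,0,0,0],[0,-1,-1,2,0,0,0],[0,-1,-1,2,0,0,0],[0,-1,-1,2,0,0,0]]' 30
```

```text
clock: 3.6
eef_pos: [441.0, 318.2, 62.1]
eef_rot: [-3.141, -0.0, -0.0]
wrist_force: [-0.7, -0.4, 4.2]
finger_gap: 15.7
finger_force: 30.0
```

```bash
python3 -m crank '[[0,0,0,-50,0,0,0],[0,0,0,-100,0,0,0],[0,0,0,-150,0,0,0],[0,0,0,-200,0,0,0],[0,2,40,-205,0,0,0.1],[0,4,90,-205,0,0,0.2],[0,6,140,-205,0,0,0.3],[0,8,190,-205,0,0,0.4],[0,10,240,-205,0,0,0.506],[0,10,272,-205,0,0,0.506]]'; python3 -m crank '[[0,0,0,0,0,0,0],[0,0,0,0,0,0,0],[0,0,0,0,0,0,0]]'; python3 - <<'E'
from h import *
im,W=cloud("wrist","pics/w3.png")
s=manip.read_state();print(s['eef_pos'],s['eef_rot'],s['wrist_force'],totool([451.3,46.2,170]))
hsv=cv2.cvtColor(im,cv2.COLOR_RGB2HSV).astype(int)
red=((hsv[...,0]<8)|(hsv[...,0]>172))&(hsv[...,1]>130)&(hsv[...,2]>60)
m=red&(abs(W[...,2]-(s['eef_pos'][2]+30))<5)&(np.hypot(W[...,0]-451,W[...,1]-46)<45);T=W[m];print(len(T),T.mean(0),cv2.minAreaRect(T[:,:2].astype(np.float32)))
E
```

```text
clock: 4.6
eef_pos: [450.5, 43.4, 266.7]
eef_rot: [3.141, 0.0, -0.511]
wrist_force: [0.1, 1.1, -2.3]
finger_gap: 15.7
finger_force: 30.0
clock: 4.9
eef_pos: [450.8, 46.9, 266.7]
eef_rot: [3.142, 0.0, -0.505]
wrist_force: [0.4, 0.1, -1.9]
finger_gap: 15.8
finger_force: 30.0
[450.85449736  47.07167293 266.70176952] [ 3.14154392e+00  3.17505920e-04 -5.04745560e-01] [ 0.20137634  0.11088583 -2.49842119] [ 0.84217844  0.5428224  96.70153357]
3198 [453.41336747  46.29504331 295.43837483] ((452.02313232421875, 46.98633575439453), (15.852660179138184, 44.53954315185547), 60.38129425048828)
```

```bash
python3 -m crank '[[0,0.3,0.6,40,0,0,0],[0,0.3,0.6,70,0,0,0],[0,0.3,0.6,90,0,0,0],[0,0.3,0.6,101,0,0,0],[0,0.3,0.6,104,0,0,0],[0,0.3,0.6,104,0,0,0]]'
```

```text
clock: 5.55
eef_pos: [451.1, 45.9, 163.3]
eef_rot: [-3.141, -0.0, -0.505]
wrist_force: [-0.3, -1.1, -1.3]
finger_gap: 15.6
finger_force: 30.0
```

Down over the chimney with no side load. Now small steps toward the stop height (TCP ≈ 158.5).

```bash
for i in 1 2 3; do python3 -m crank '[[0,0,0,1.5,0,0,0],[0,0,0,2.5,0,0,0],[0,0,0,2.5,0,0,0]]' | grep -E "pos|wrist"; done
```

```text
eef_pos: [451.0, 45.5, 160.7]
wrist_force: [-1.3, 0.6, -0.9]
eef_pos: [450.8, 45.4, 157.7]
wrist_force: [-0.3, 0.4, -1.5]
eef_pos: [450.8, 45.4, 155.2]
wrist_force: [0.6, -0.2, -1.8]
```

The rotor is past the stop height with no force, so the socket has found the flats. I'll keep going gently.

```bash
for i in 1 2 3; do python3 -m crank '[[0,0,0,1.5,0,0,0],[0,0,0,3,0,0,0],[0,0,0,3,0,0,0]]' | grep -E "pos|wrist"; done
```

```text
eef_pos: [450.8, 45.4, 152.1]
wrist_force: [0.0, -0.1, -1.7]
eef_pos: [450.7, 45.4, 149.1]
wrist_force: [-0.9, -0.3, -2.5]
eef_pos: [450.7, 45.4, 146.1]
wrist_force: [-0.5, 0.6, -0.9]
```

```bash
for i in 1 2 3 ; do python3 -m crank '[[0,0,0,0.6,0,0,0],[0,0,0,1.2,0,0,0],[0,0,0,1.2,0,0,0]]' | grep -E "pos|wrist"; done
```

```text
eef_pos: [450.8, 45.5, 145.1]
wrist_force: [-0.0, -0.2, -2.4]
eef_pos: [450.8, 45.4, 143.9]
wrist_force: [0.1, -0.3, -1.3]
eef_pos: [450.9, 45.4, 143.1]
wrist_force: [-1.6, 0.2, 3.8]
```

Contact came at TCP 143.1, the floor height, with about 6 N of push. Release and rise.

```bash
python3 -m crank '[[40,0,0,0,0,0,0],[40,0,0,0,0,0,0],[40,0,0,0,0,0,0],[40,0,0,-25,0,0,0],[40,0,0,-65,0,0,0],[40,0,0,-105,0,0,0],[40,0,0,-105,0,0,0]]'; python3 - <<'E'
from h import *
im,W=cloud("wrist","pics/w4.png")
hsv=cv2.cvtColor(im,cv2.COLOR_RGB2HSV).astype(int)
red=((hsv[...,0]<8)|(hsv[...,0]>172))&(hsv[...,1]>130)&(hsv[...,2]>60)&(np.hypot(W[...,0]-451,W[...,1]-46)<45)
z=W[red][:,2];print("wing top z",np.percentile(z,[50,75,90,97]))
rim=(np.abs(W[...,2]-177)<4)&(np.hypot(W[...,0]-452,W[...,1]-46)>85)&(np.hypot(W[...,0]-452,W[...,1]-46)<110);print("rim z",np.median(W[rim][:,2]))
T=W[red&(W[...,2]>np.percentile(z,90)-3)];print(cv2.minAreaRect(T[:,:2].astype(np.float32)))
print(totool([440,-275,245]),totool([472,-278,245]))
E
```

```text
clock: 8.95
eef_pos: [452.5, 45.5, 252.5]
eef_rot: [-3.138, -0.007, -0.506]
wrist_force: [0.1, 0.4, 0.8]
finger_gap: 37.5
finger_force: 0.0
wing top z [171.66251403 172.40362212 172.93509081 173.42005742]
rim z 176.78472777141704
((451.54638671875, 45.60245132446289), (15.414713859558105, 44.14961624145508), 60.68165969848633)
[145.17821234 285.93599593   4.52460393] [174.61993054 273.04541629   4.65945974]
```

View pics/w4.png

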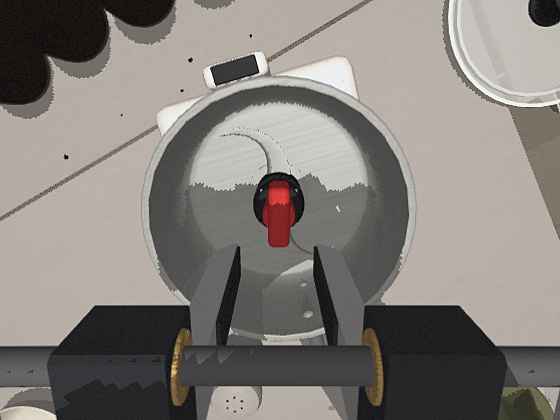

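The rotor is home: the wing at px (278,213) has its top at z = 173 mm, 4–5 mm below the rim, and it stands centred. Next, the lid.

```bash
python3 -m crank '[[55,145,286,4,0,0,-0.506],[55,145,286,4,0,0,-0.506],[55,145,286,4,0,0,-0.506],[55,145,286,4,0,0,-0.506],[55,145,286,4,0,0,-0.506],[55,145,286,4,0,0,-0.506],[55,145,286,4,0,0,-0.506],[55,145,286,4,0,0,-0.506]]'; python3 - <<'E'
from h import *
from scipy.optimize import least_squares
im,W=cloud("wrist","pics/w5.png")
r=np.hypot(W[...,0]-472,W[...,1]+278)
k=(r<35)&(W[...,2]>43)&(W[...,2]<55);T=W[k];print("knob",k.sum(),T.mean(0),cv2.minEnclosingCircle(T[:,:2].astype(np.float32)))
c=(r<100)&(r>40)&(W[...,2]>20)&(W[...,2]<30);print("collar",c.sum(),W[c].mean(0))
p=(r<110)&(abs(W[...,2]-13)<4);cc=cv2.convexHull(W[p][:,:2].astype(np.float32))
print("plate",np.median(W[p][:,2]),cv2.minEnclosingCircle(cc))
z=np.load("scene0.npz")['W'];m=(z[...,2]>140)&(z[...,2]<210)&(z[...,0]>500)&(z[...,0]<700)&(abs(z[...,1]-60)<160);print("bottles minx",z[m].min(0),np.percentile(z[m][:,0],[1,5,50]))
print(manip.read_state()['eef_pos'])
E
```

```text
clock: 9.8
eef_pos: [437.7, -278.9, 241.4]
eef_rot: [-3.14, 0.003, -0.005]
wrist_force: [0.6, -0.3, -0.4]
finger_gap: 51.6
finger_force: 0.0
knob 798 [ 475.02658345 -275.44689146   45.45854425] ((474.7016296386719, -275.50213623046875), 15.99142837524414)
collar 240 [ 483.92026425 -340.80400509   24.01884686]
plate 12.462441070704536 ((474.8184814453125, -275.4774169921875), 99.87860107421875)
bottles minx [500.04714308 -89.15902746 140.05570313] [503.7758391  514.40492513 667.6003523 ]
[ 438.04409545 -276.675579    241.64738972]
```

View pics/w5.png

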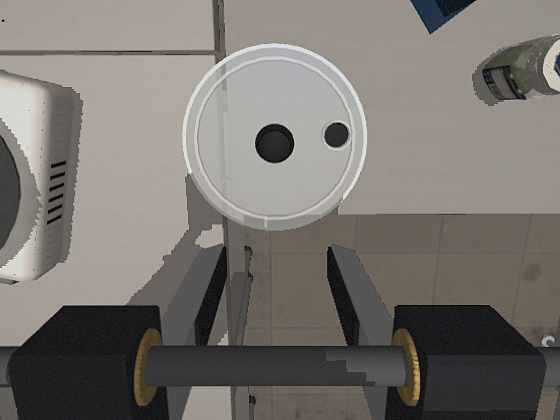

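The lid is at px (275,143), with its collar to the right at (337,134), i.e. along world −y. Its centre is (474.5, −275.5). The fingers at 46 % opening stay inside the collar.

```bash
python3 -m crank '[[46,36,-1.2,50,0,0,0],[46,36,-1.2,100,0,0,0],[46,36,-1.2,150,0,0,0],[46,36,-1.2,195,0,0,0],[46,36,-1.2,215,0,0,0],[46,36,-1.2,220,0,0,0],[46,36,-1.2,220,0,0,0]]'; python3 -m crank '[[0,0,0,0,0,0,0],[0,0,0,0,0,0,0],[0,0,0,0,0,0,0],[0,0,0,0,0,0,0]]' 30
```

```text
clock: 10.55
eef_pos: [475.0, -272.9, 23.6]
eef_rot: [-3.141, 0.001, 0.001]
wrist_force: [0.5, 0.5, 0.3]
finger_gap: 42.9
finger_force: 0.0
clock: 10.95
eef_pos: [475.8, -274.2, 25.4]
eef_rot: [3.14, -0.002, -0.0]
wrist_force: [-0.8, 1.2, 7.4]
finger_gap: 31.7
finger_force: 30.0
```

```bash
python3 -m crank '[[0,0,0,-40,0,0,0],[0,0,0,-90,0,0,0],[0,0,0,-140,0,0,0],[0,0,0,-190,0,0,0],[0,0,0,-230,0,0,0],[0,-5,-45,-230,0,0,0],[0,-10,-90,-230,0,0,0],[0,-15,-135,-230,0,0,0],[0,-20,-180,-230,0,0,0],[0,-24,-225,-230,0,0,0]]'; python3 -c "
from h import *
print(totool([451,45.8,255]))"
```

```text
clock: 11.95
eef_pos: [450.2, -47.1, 254.2]
eef_rot: [3.142, -0.001, -0.001]
wrist_force: [0.3, 0.3, -3.6]
finger_gap: 31.0
finger_force: 30.0
[  0.76398421 -92.89355228  -0.78606066]
```

```bash
python3 -m crank '[[0,1,-45,0,0,0,0],[0,1,-85,0,0,0,0],[0,1,-93,0,0,0,0],[0,1,-93,0,0,0,0],[0,1,-93,0,0,0,0]]'; python3 - <<'E'
from h import *
im,W=cloud("wrist","pics/w6.png");s=manip.read_state();p=s['eef_pos'];print(p,s['wrist_force'])
r=np.hypot(W[...,0]-p[0],W[...,1]-p[1])
z=W[...,2][(r<97)&(r>50)];z=z[(z>p[2]-40)&(z<p[2]+20)];zp=np.median(z);print("plate z",zp)
m=(r<110)&(abs(W[...,2]-zp)<4);P=W[m];c=cv2.minEnclosingCircle(cv2.convexHull(P[:,:2].astype(np.float32)));print(c)
A=np.c_[P[:,:2]-p[:2],np.ones(len(P))];print("tilt deg",np.degrees(np.linalg.lstsq(A,P[:,2],rcond=None)[0][:2]))
E
```

```text
clock: 12.45
eef_pos: [452.0, 43.5, 253.9]
eef_rot: [3.141, -0.0, -0.0]
wrist_force: [0.4, -1.2, -2.9]
finger_gap: 31.3
finger_force: 30.0
[452.04724274  43.21517725 253.8164655 ] [ 0.0925015   0.04592774 -3.47215474]
plate z 240.81830698775127
((451.1186218261719, 44.147254943847656), 99.78704833984375)
tilt deg [-0.15460473  0.12723338]
```

View pics/w6.png

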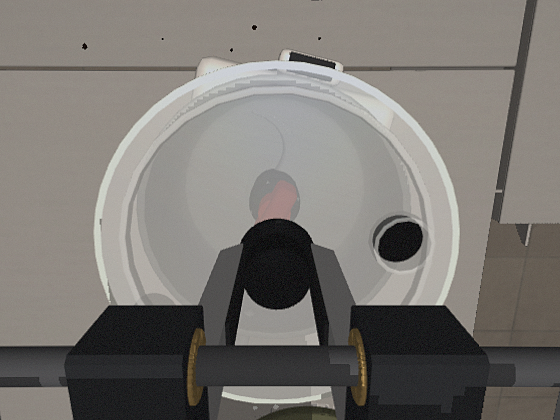

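The lid is held level with its centre at (451.1, 44.1), so it needs +2 mm in y. Then lower.

```bash
python3 -m crank '[[0,0.3,-2,25,0,0,0],[0,0.3,-2,40,0,0,0],[0,0.3,-2,46,0,0,0],[0,0.3,-2,48,0,0,0],[0,0.3,-2,48,0,0,0]]'; for i in 1 2 3 ; do python3 -m crank '[[0,0,0,1,0,0,0],[0,0,0,2,0,0,0],[0,0,0,2,0,0,0]]' | grep -E "pos|wrist"; done
```

```text
clock: 13.0
eef_pos: [452.6, 45.7, 206.2]
eef_rot: [3.142, -0.001, -0.001]
wrist_force: [-0.5, 0.5, -3.5]
finger_gap: 31.6
finger_force: 30.0
eef_pos: [452.4, 46.2, 203.9]
wrist_force: [0.7, 0.4, -3.3]
eef_pos: [452.3, 46.2, 201.6]
wrist_force: [-0.5, -0.2, -3.6]
eef_pos: [452.3, 46.2, 199.6]
wrist_force: [0.3, -0.6, -2.2]
```

```bash
for i in 1 2 3 4; do python3 -m crank '[[0,0,0,0.6,0,0,0],[0,0,0,1.2,0,0,0],[0,0,0,1.2,0,0,0]]' | grep -E "pos|wrist"; done
```

```text
eef_pos: [452.3, 46.2, 198.5]
wrist_force: [-0.5, 0.3, -3.2]
eef_pos: [452.3, 46.2, 197.3]
wrist_force: [-0.2, 0.6, -3.1]
eef_pos: [452.3, 46.2, 196.1]
wrist_force: [0.0, 0.0, -2.9]
eef_pos: [452.4, 46.2, 195.5]
wrist_force: [-3.5, 0.4, 4.7]
```

Contact is at the expected seat height. Release, rise and check.

```bash
python3 -m crank '[[46,0,0,0,0,0,0],[46,0,0,0,0,0,0],[46,0,0,0,0,0,0],[46,0,0,-20,0,0,0],[46,0,0,-60,0,0,0],[46,0,0,-105,0,0,0],[46,0,0,-105,0,0,0],[46,0,0,-105,0,0,0]]'; python3 - <<'E'
from h import *
im,W=cloud("wrist","pics/w7.png")
r=np.hypot(W[...,0]-452,W[...,1]-46)
z=W[...,2][(r<97)&(r>85)];print("plate top z",np.nanmedian(z))
m=(r<110)&(abs(W[...,2]-183)<5);P=W[m];print(cv2.minEnclosingCircle(cv2.convexHull(P[:,:2].astype(np.float32))))
A=np.c_[P[:,:2]-[452,46],np.ones(len(P))];print("slope deg",np.degrees(np.linalg.lstsq(A,P[:,2],rcond=None)[0][:2]))
im,W=cloud("side","pics/side7.png");im,W=cloud("scene")
k=(abs(W[...,2]-217)<9)&(np.hypot(W[...,0]-450,W[...,1]-45)<25);print("knob top",k.sum(),np.nanpercentile(W[k][:,2],90) if k.any() else 0)
c=cv2.imread("pics/side7.png")[170:290,220:380];cv2.imwrite("pics/side7c.png",cv2.resize(c,(800,600),interpolation=cv2.INTER_CUBIC))
print(manip.read_state()['wrist_force'])
E
```

```text
clock: 15.9
eef_pos: [452.5, 46.2, 300.1]
eef_rot: [-3.142, -0.001, -0.0]
wrist_force: [0.2, 0.4, -1.0]
finger_gap: 43.0
finger_force: 0.0
plate top z 182.5218877218916
((451.49249267578125, 47.03532409667969), 99.93235778808594)
slope deg [-0.02827639  0.03464887]
knob top 54 217.71237998130135
[ 0.50166036  0.63003742 -0.01745636]
```

View pics/side7c.png

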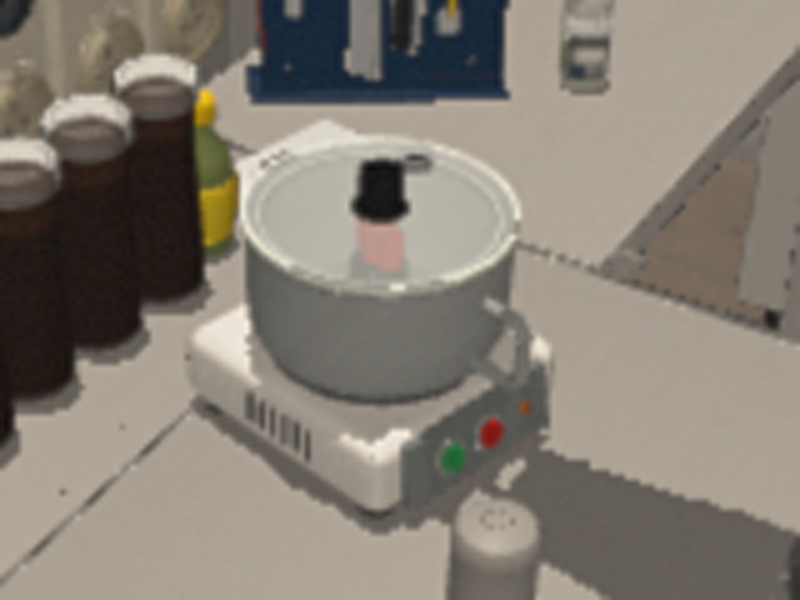

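View pics/w7.png

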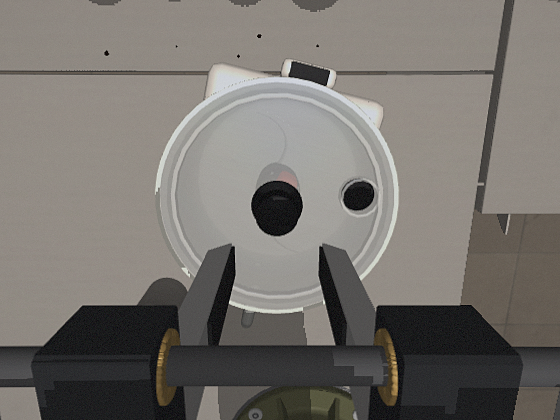

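The side crop shows the lid lying even on the rim around (380,215), with the red wing below it. The wrist view shows it concentric around (277,195). The plate top is at 182.5 mm with no tilt (flush = 183), so the job is done. Handing in.

```bash
python3 -c "
from cell import manip
print(manip.sign_off())"
```

```text
the job is handed in; nothing more can be done
None
```

The rotor is home on the bowl floor and released, the lid lies flush on the rim, and the job was handed in at about 16 s; I turned the rotor to the spindle's measured angle before lowering it, so it dropped home without any turning under push, with about 6 N at the floor.

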